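# Arm the board tester with its three keys

### The job

Arm the board tester by pressing three of the four key boxes with the fingertips: first the small round key, then the square key, then the broad mushroom key, one after the other, each with a light, gentle push until it is well in (the keys stay in by themselves and do not come back up, so a wrong one cannot be undone). Do not touch the box with the long bar key, and do not lift or push the boxes or the things around them out of place.

Things in the scene. Friction and masses are not known exactly. Their poses are not given: they have to be found in the camera images.
- box_round: a loose plain grey plastic box, 52 x 52 mm and 26 mm high, about 0.35 kg, on rubber feet, with a short round stub on its +x side; on its top, in the middle, is the small round black key, 18 mm across, its flat top 44 mm above the bench when out. Origin: centre of the underside, z up. The four boxes stand two by two on the bench, in changing places
- round_key_top (a point): centre of the top face of the round key; moves down with it
- round_key (a joint): how far the round key is pushed in, straight down: 0 out (as at the start) to 0.012 m fully in. It starts to move at about 3 N, is half in at about 4.5 N, is fully in at about 6 N (a little more if pushed fast) against a hard stop, and stays where it is pushed to; it does not come back up
- box_square: a loose plain grey plastic box, 52 x 52 mm and 26 mm high, about 0.35 kg, on rubber feet, with a short round stub on its +x side; on its top, in the middle, is the square black key, 24 x 24 mm, its flat top 44 mm above the bench when out. Origin: centre of the underside, z up. The four boxes stand two by two on the bench, in changing places
- square_key_top (a point): centre of the top face of the square key; moves down with it
- square_key (a joint): how far the square key is pushed in, straight down: 0 out (as at the start) to 0.012 m fully in. It starts to move at about 3 N, is half in at about 4.5 N, is fully in at about 6 N (a little more if pushed fast) against a hard stop, and stays where it is pushed to; it does not come back up
- box_mushroom: a loose plain grey plastic box, 52 x 52 mm and 26 mm high, about 0.35 kg, on rubber feet, with a short round stub on its +x side; on its top, in the middle, is the broad mushroom-shaped black key, a disc 38 mm across (flat for about 28 mm) on a thin stem, its top 49 mm above the bench when out. Origin: centre of the underside, z up. The four boxes stand two by two on the bench, in changing places
- mushroom_key_top (a point): centre of the top face of the mushroom key; moves down with it
- mushroom_key (a joint): how far the mushroom key is pushed in, straight down: 0 out (as at the start) to 0.012 m fully in. It starts to move at about 3 N, is half in at about 4.5 N, is fully in at about 6 N (a little more if pushed fast) against a hard stop, and stays where it is pushed to; it does not come back up
- box_bar: a loose plain grey plastic box, 52 x 52 mm and 26 mm high, about 0.35 kg, on rubber feet, with a short round stub on its +x side; on its top, in the middle, is the long narrow black bar key, 12 mm (box x) by 42 mm (box y), its top 42 mm above the bench: the one to leave alone. Origin: centre of the underside, z up. The four boxes stand two by two on the bench, in changing places
- bar_key_top (a point): centre of the top face of the bar key; moves down with it
- bar_key (a joint): how far the bar key is pushed in, straight down: 0 out (as at the start) to 0.012 m fully in. It starts to move at about 3 N, is half in at about 4.5 N, is fully in at about 6 N (a little more if pushed fast) against a hard stop, and stays where it is pushed to; it does not come back up
- vial: bystander: white vial with black cap, 25 mm wide, 49 mm high; origin: centre of its underside
- transformer: bystander: small transformer, 28 x 36 x 31 mm; origin: centre of its underside
- heatsink: bystander: finned aluminium heat sink, 30 x 42 x 22 mm; origin: centre of its underside
- tape_roll: bystander: flat roll of tape, 62 mm across, 12 mm high; origin: centre of its underside
- flux_bottle: bystander: small white bottle with black cap, 25 mm wide, 60 mm high; origin: centre of its underside
- rework_stand: fixed equipment, to be kept clear of: hot-air hand-piece on a stand; origin: at bench level. Its upright steel pole, 12 mm thick and 0.32 m high, stands 0.027 m in +x and 0.10 m in -y of the origin; the hand-piece hangs 0.05 m in -x and 0.125 m in +y of the origin its top is 0.34 m above the bench. Cross above it
- pcb_holder: fixed equipment: board holder on a blue mat with a green round board 0.1 m above the bench; about 0.2 m wide (y); origin: its middle, at bench level
- the_arm_lamp1: fixed equipment, to be kept clear of: magnifier lamp behind the work; origin: at bench level. Its arm spans from a joint 0.28 m in +y of the origin, 0.39 m high, down to the round head 0.23 m in -y, 0.15 to 0.27 m high; nothing of the arm comes nearer than 0.06 m in -x of the origin, of the head 0.11 m. It does not stand over the boxes

How it is judged:
On the way, in this order (a step that is already met when the one before it is completed fails the run):
1. the small round key is pressed in by the fingers, the square and mushroom keys still out (value of joint round_key above 0.004 m and value of joint each of square_key, mushroom_key below 0.002 m and contact force between the fingers and box_round above 0.2 N).
2. then the square key is pressed in, the mushroom key still out (value of joint each of round_key, square_key above 0.004 m and value of joint mushroom_key below 0.002 m and contact force between the fingers and box_square above 0.2 N).
3. then the mushroom key is pressed in (value of joint each of round_key, square_key, mushroom_key above 0.004 m and contact force between the fingers and box_mushroom above 0.2 N).
At the end, for the whole second after the job is handed in: the round, square and mushroom keys are each more than 4 mm in (of 12), the bar key is out (under 2 mm), and all boxes and bystanders are at rest upright within 20 mm of where they stood (value of joint each of round_key, square_key, mushroom_key above 0.004 m and value of joint bar_key below 0.002 m and linear speed of each of box_round, box_square, box_mushroom, box_bar below 0.02 m/s and angle between each of box_round, box_square, box_mushroom, box_bar's own z axis and vertical below 0.1 rad and distance of each of box_round, box_square, box_mushroom, box_bar, vial, transformer, heatsink, tape_roll, flux_bottle from where it was at the start of the episode below 0.02 m); the robot touches nothing.
It fails at once if the fingers push on a key box with more than 25 N (contact force between the fingers and box_round above 25 N or contact force between the fingers and box_square above 25 N or contact force between the fingers and box_mushroom above 25 N or contact force between the fingers and box_bar above 25 N).
It fails at once if the bar key's box is touched by the robot (over 0.5 N), or its key pushed in 2 mm (contact force between any of the fingers, the arm and box_bar above 0.5 N or value of joint bar_key above 0.002 m).
It fails at once if a key box is lifted more than 8 mm (height (world z) of any of box_round, box_square, box_mushroom, box_bar above 0.008 m).
It fails at once if a key box or a bystander is shifted or carried more than 20 mm (distance of any of box_round, box_square, box_mushroom, box_bar, vial, transformer, heatsink, tape_roll, flux_bottle from where it was at the start of the episode above 0.02 m).
It also fails if it takes over 51 s, if anything falls off the work surface, if the arm or the gripper's body presses on something with over 40 N, if the wrist force passes 120 N, or if a joint passes its speed limit or range.

### The arm

A 7-joint arm with a two-finger parallel gripper is mounted at the origin on a cart in front of the work surface, level with it; the furniture and walls round the work are solid. World frame = base frame: x ahead of the robot, y to its left, z up, the work surface at z = 0. Lengths are in m, angles in rad, forces in N, time in s.
With the tool pointing down it reaches from about 0.4 to 0.75 m from the base axis. Payload 19.5 kg.
Tool frame: the origin (TCP) lies midway between the tips of the shut fingers; the grasp point (between the pads) lies 19 mm behind it; z points along the fingers, y is the line along which they close (so a half turn about z gives the same grasp; the last joint's range is limited). The gripper opens to 85 mm and grips with 20 to 120 N. Pads are 22 mm wide; open, the fingers measure 114 mm over their backs; the gripper's body (76 mm by 85 mm) begins 54 mm behind the grasp point. The pads swing forward as they close: fully open they stand 13 mm farther back than shut.
Start: joints at [1.145, 0.707, -0.028, 1.485, 0.022, 0.951, -0.075], TCP at [0.215, -0.533, 0.231] pointing down, gripper open.
Joint ranges: [-2.71, 2.71], [-0.32, 2.16], [-1.57, 1.52], [0, 2.45], [-1.46, 4.6], [0, 2.02], [-2.83, 2.83]. Speed limits (rad/s): [1.89, 1.89, 2.57, 2.57, 3.01, 3.01, 3.01].

### API

Orientations are given as a rotation vector (axis times angle).
In Python, from bench import ctrl gives the robot as it stands.
- The arm moves only by the tool apply_moves, never from a script. Its arguments are lists of equal length, an entry for each row: "jaw": the opening, from 0 (shut) to 1 (fully open); "dp": the shift along the world's x, y, z in units of 0.25 m (1.0 is 0.25 m), a list of three; "twist": the turn about the world's z in units of pi rad (1.0 is pi rad). A call has 1 to 20 rows; each row shifts and turns the commanded pose from where the row before left it; what a row does not reach is not made up. A row lasts 1/12 s, in which the tool goes at most 41.7 mm and 7.16 degrees, less where a joint would pass 70% of its speed; a pose out of reach is approached as far as the arm can. A call with a number of a shift or a turn outside -1 to 1 is refused whole. A call with a gripper value outside its range is refused whole. The fingers move at their own pace and stop on an object; "newtons" is the grip in N (left out, the last holds). Time passes only in rows, so rows that do not move let the fingers close. It gives the time, the measured TCP pose, the force, the opening and the grip force at its end, in the units of the state.
- ctrl.read_state(): the state, without advancing time (a new reading comes with each control period).
- ctrl.get_image(name): name is "scene" or "top" or "wrist"; returns a dict with "pixels" (400x640x3 uint8, red, green, blue), "fx", "fy", "cx", "cy" (pixels), "R" (3x3) and "t" (3): a world point X has camera coordinates R X + t; the wrist camera has in their place "mount" (4x4, takes a point from camera to tool coordinates, whose origin is the TCP and whose axes are the flange's). Camera axes: x right, y down, z forward; pixel columns grow to the right and rows downward; lengths in m; the calibration is good to about 2 mm. The wrist camera is an equidistant fisheye: a pixel r from the principal point sees the ray r / f radians off the axis. A picture is of the moment at which its call begins: read the wrist's pose just before it. There is no depth.
- ctrl.job_done(): hands the job in; it is judged then, once.
The state is a dict: "time_s": time; "q": joint angles; "joint_vel": joint speeds; "joint_efforts": joint torques, N m; "tool_pos": TCP position; "orientation": TCP orientation; "ft_force": force on the tool from outside, world axes, zero at the start; "ft_torque": the same for the moment, N m; "width": finger opening in m; "grip_force": force on a finger pad.
Only numpy, scipy, OpenCV 4.12 (cv2) and the standard library are available. Lean on these libraries where they do the work, as an engineer would, in place of code of your own. Each camera call takes 0.05 s, during which the arm holds its last target. There are 200 camera calls.

## Working session

There is one attempt and no reset: what is moved stays moved. The work goes in short steps, Python scripts to look and compute and a tool call to move; the robot and the scene stay as the last step left them, time stands still between calls to the robot, and variables do not carry over. Pictures are saved under pics/ and viewed, at most 10 in all, crops included, and the job is handed in when it is done.

Besides the shell and the picture viewer there is one more tool, called after "Call:" in YAML: its name, and indented under it one key for each argument. apply_moves: Moves the arm, as the interface text tells. Shifts and turns lie within -1 to 1; 1 stands for 0.25 m of shift or pi rad of turn. Its arguments: {"type":"object","properties":{"jaw":{"type":"array","items":{"type":"number"}},"dp":{"type":"array","items":{"type":"array","items":{"type":"number"}}},"twist":{"type":"array","items":{"type":"number"}},"newtons":{"type":"number"}},"required":["jaw","dp","twist"]}

```bash
mkdir -p pics; cat > h.py <<'E'
from bench import ctrl
import numpy as np, cv2
def shot(n,f):
    d=ctrl.get_image(n); cv2.imwrite('pics/'+f,cv2.cvtColor(np.asarray(d['pixels']),cv2.COLOR_RGB2BGR)); 
    np.save('pics/'+f[:-4]+'.npy',d,allow_pickle=True); return d
def ray(d,u,v,z):
    R=np.array(d['R']);t=np.array(d['t']);C=-R.T@t
    w=R.T@np.array([(u-d['cx'])/d['fx'],(v-d['cy'])/d['fy'],1]); return C+w*(z-C[2])/w[2]
E
python3 - <<'E'
from h import *
s=ctrl.read_state();print(s)
for n in('top','scene'):
    d=shot(n,n+'1.png');print(n,d['fx'],-np.array(d['R']).T@d['t'])
E
```

```text
{'time_s': 0.0, 'q': array([ 1.14528088,  0.70711938, -0.02764191,  1.48495748,  0.02199174,
        0.95089308, -0.07552905]), 'joint_vel': array([-5.86815749e-04, -4.88136364e-05,  2.26148971e-04, -1.02888150e-03,
       -1.70621409e-03,  3.82305073e-04, -1.07972380e-03]), 'joint_efforts': array([ 6.13479788e-04, -8.83213878e+01,  1.23506092e+00, -2.36166912e+01,
        1.69130566e-02,  6.47105233e-03,  1.91348795e-05]), 'tool_pos': array([ 0.21523626, -0.53293125,  0.2308276 ]), 'orientation': array([-3.08289005e+00, -5.98977128e-01,  3.38529447e-04]), 'ft_force': array([ 0.23637158,  0.50055934, -0.45189676]), 'ft_torque': array([-0.04910055, -0.06793599,  0.01857885]), 'grip_force': 0.0, 'width': 0.08537919620825293}
top 453.18108543089807 [0.26867831 0.12643718 1.08375617]
scene 496.1007041251077 [0.09954245 0.8994396  0.93801052]
```

View pics/top1.png

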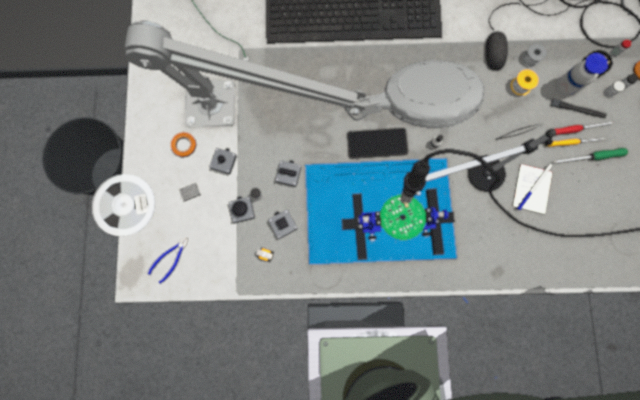

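View pics/scene1.png

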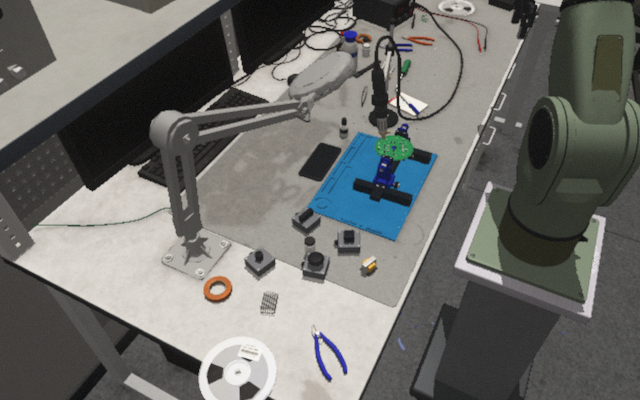

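The top view shows the four boxes near (222,160), (287,173), (240,209) and (281,223). The vial is at (255,194), between the boxes. I'll zoom in to tell the keys apart.

```bash
python3 - <<'E'
from h import *
a=cv2.imread('pics/top1.png')[125:275,160:320];b=cv2.imread('pics/scene1.png')[190:320,200:400]
cv2.imwrite('pics/z.png',np.vstack([cv2.resize(a,(480,300),interpolation=2)[:0],]) if 0 else cv2.resize(a,None,fx=4,fy=4,interpolation=2))
cv2.imwrite('pics/z2.png',cv2.resize(b,None,fx=4,fy=4,interpolation=2))
d=np.load('pics/top1.npy',allow_pickle=True).item()
for u,v in [(222,160),(287,173),(240,209),(281,223)]: print(ray(d,u,v,.044))
E
```

```text
[0.54469919 0.35360534 0.044     ]
[0.50931685 0.19940546 0.044     ]
[0.42615454 0.30957238 0.044     ]
[0.39137682 0.21439463 0.044     ]
```

View pics/z.png

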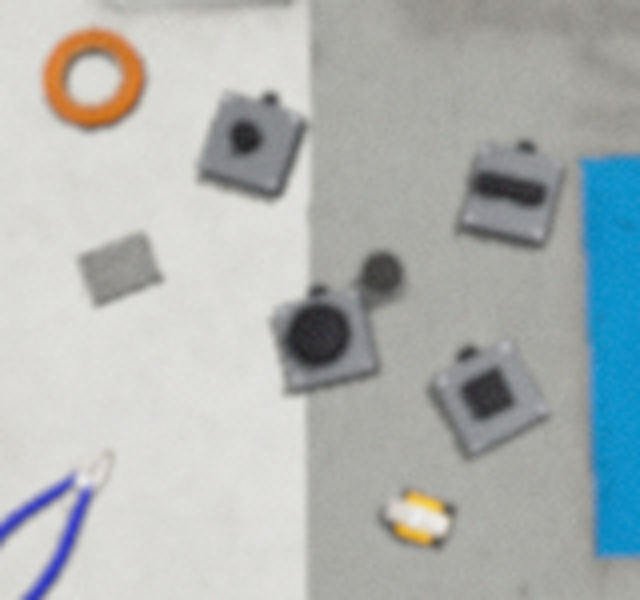

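View pics/z2.png

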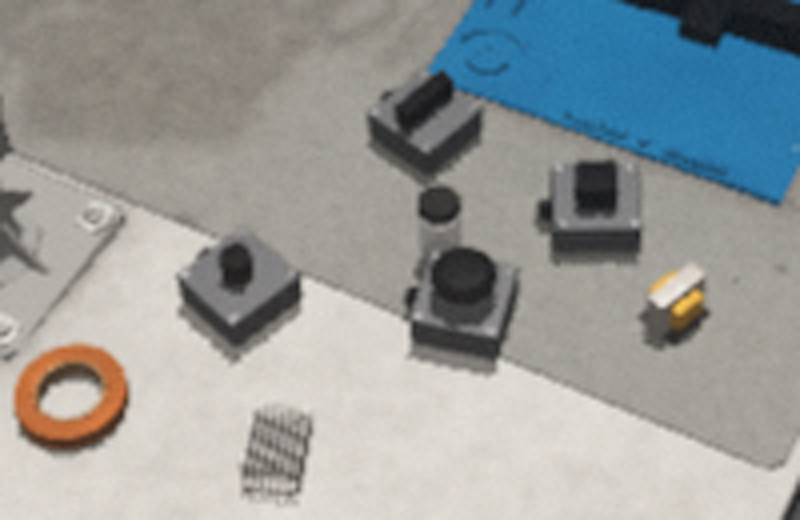

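Reading the two crops:
- **Round key:** top-crop (244,137), which is full-image pixel (221,159).
- **Bar key:** crop (508,190), pixel (287,172).
- **Mushroom key:** crop (319,334), pixel (240,208). The vial stands close by at crop (381,272).
- **Square key:** crop (487,393), pixel (282,223).

The tape roll, heat sink and transformer are well clear of the boxes. Next I'll measure the keys and the tall obstacles.

```bash
python3 - <<'E'
from h import *
def cen(n,pts,r):
    d=np.load(f'pics/{n}1.npy',allow_pickle=True).item(); g=cv2.cvtColor(d['pixels'],cv2.COLOR_RGB2GRAY); out=[]
    n_,L,S,C=cv2.connectedComponentsWithStats((g<62).astype(np.uint8))
    for (u,v) in pts:
        l=L[v,u]; out.append((C[l],S[l])) 
    return d,out
dt,T=cen('top',[(221,159),(282,223),(240,208),(255,193)],10)
ds,Sc=cen('scene',[(259,256),(349,235),(316,258)],10)
for (c,s),z,n in zip(T,(.044,.044,.049,.049),('r','s','m','vial')): print(n,c,s,ray(dt,*c,z).round(4))
for (c,s),z in zip(Sc,(.044,.044,.049)): print('scene',c,s, 'topface', ray(ds,c[0],s[1]+s[2]*.38,z).round(4))
def P(d): return np.array([[d['fx'],0,d['cx']],[0,d['fy'],d['cy']],[0,0,1]])@np.c_[d['R'],d['t']]
def tri(a,b):
    X=cv2.triangulatePoints(P(dt),P(ds),np.array(a,float).reshape(2,1),np.array(b,float).reshape(2,1)); return (X[:3]/X[3]).ravel().round(3)
print('lamp joint',tri((146,45),(175,130)),'handpiece',tri((415,180),(380,85)),'lamp elbow',tri((360,103),(303,103)), 'pole', ray(dt,487,175,0))
for z in (.15,.25): print('head',ray(dt,435,125,z), ray(dt,388,97,z))
E
```

```text
r [220.87096774 159.06451613] [218 156   6   7  31] [0.5471 0.3563 0.044 ]
s [281.13846154 223.24615385] [276 219  11  10  65] [0.3908 0.2141 0.044 ]
m [239.07453416 208.39751553] [232 202  15  14 161] [0.4269 0.3109 0.049 ]
vial [320.17115262 203.6168799 ] [     0      0    640    400 237928] [0.4338 0.123  0.049 ]
scene [258.60294118 256.17647059] [255 251   8  11  68] topface [0.5473 0.3611 0.044 ]
scene [348.53781513 236.54621849] [344 231  10  12 119] topface [0.3897 0.2196 0.044 ]
scene [315.44444444 258.98412698] [308 252  16  15 189] topface [0.4256 0.3169 0.049 ]
lamp joint [0.65  0.407 0.395] handpiece [ 0.438 -0.048  0.279] lamp elbow [0.602 0.04  0.233] pole [ 0.50276571 -0.28444933  0.        ]
head [ 0.5827262  -0.12690273  0.15      ] [ 0.64907014 -0.02966236  0.15      ]
head [ 0.54909345 -0.09977146  0.25      ] [ 0.60833233 -0.01294498  0.25      ]
```

Call:
apply_moves:
  jaw: [0, 0, 0, 0, 0, 0, 0, 0, 0, 0, 0, 0, 0, 0, 0, 0, 0, 0, 0, 0]
  dp:
    - [0, 0, 0.12]
    - [0, 0, 0.12]
    - [0, 0, 0.12]
    - [0, 0, 0.12]
    - [0, 0, 0.12]
    - [0, 0, 0.12]
    - [0.06, 0.12, 0]
    - [0.06, 0.12, 0]
    - [0.06, 0.12, 0]
    - [0.06, 0.12, 0]
    - [0.06, 0.12, 0]
    - [0.06, 0.12, 0]
    - [0.06, 0.12, 0]
    - [0.06, 0.12, 0]
    - [0.06, 0.12, 0]
    - [0.06, 0.12, 0]
    - [0.06, 0.12, 0]
    - [0.06, 0.12, 0]
    - [0.06, 0.12, 0]
    - [0.06, 0.12, 0]
  twist: [0, 0, 0, 0, 0, 0, 0.025, 0.025, 0.025, 0.025, 0.025, 0.025, 0.025, 0.025, 0.025, 0.025, 0.025, 0.025, 0.025, 0.025]

```text
time_s: 1.77
tool_pos: [0.4256, -0.1116, 0.4113]
orientation: [-2.312, -2.126, 0.0]
ft_force: [1.0, -0.4, 0.1]
width: -0.0
grip_force: 0.0
```

Call:
apply_moves:
  jaw: [0, 0, 0, 0, 0, 0, 0, 0, 0, 0, 0, 0, 0, 0, 0, 0]
  dp:
    - [0, 0.11, 0]
    - [0, 0.11, 0]
    - [0, 0.11, 0]
    - [0, 0.11, 0]
    - [0, 0.11, 0]
    - [0, 0.11, 0]
    - [0, 0.11, 0]
    - [0, 0.11, 0]
    - [0, 0.11, 0]
    - [0, 0.11, 0]
    - [0, 0.11, 0]
    - [0, 0.11, 0]
    - [0, 0.11, 0]
    - [0, 0.11, 0]
    - [0, 0, 0]
    - [0, 0, 0]
  twist: [0.015, 0.015, 0.015, 0.015, 0.015, 0.015, 0.015, 0.015, 0.015, 0.015, 0.015, 0.015, 0.015, 0.015, 0, 0]

```text
time_s: 3.1
tool_pos: [0.4249, 0.2727, 0.4107]
orientation: [-1.501, -2.759, 0.001]
ft_force: [0.2, -0.5, -0.2]
width: -0.0004
grip_force: 0.0
```

```bash
python3 - <<'E'
from h import *
s=ctrl.read_state();print(s['tool_pos'],s['orientation'],s['q'].round(2),s['ft_force'])
E
```

```text
[0.42490671 0.2727463  0.41072877] [-1.50093036e+00 -2.75879794e+00  1.26212865e-03] [-0.29  0.48 -0.64  1.34  0.29  1.41 -0.34] [ 0.22487314 -0.49055717 -0.15988776]
```

Call:
apply_moves:
  jaw: [0, 0, 0, 0, 0, 0, 0, 0, 0, 0, 0, 0, 0, 0, 0, 0, 0, 0, 0, 0]
  dp:
    - [0, 0, -0.1]
    - [0, 0, -0.1]
    - [0, 0, -0.1]
    - [0, 0, -0.1]
    - [0, 0, -0.1]
    - [0, 0, -0.1]
    - [0, 0, -0.1]
    - [0, 0, -0.1]
    - [0, 0, -0.1]
    - [0, 0, -0.1]
    - [0, 0, -0.1]
    - [0, 0, -0.1]
    - [0.08, 0.055, 0]
    - [0.08, 0.055, 0]
    - [0.08, 0.055, 0]
    - [0.08, 0.055, 0]
    - [0.08, 0.055, 0]
    - [0.08, 0.055, 0]
    - [0, 0, 0]
    - [0, 0, 0]
  twist: [0, 0, 0, 0, 0, 0, 0, 0, 0, 0, 0, 0, 0, 0, 0, 0, 0, 0, 0, 0]

```text
time_s: 4.77
tool_pos: [0.5458, 0.3534, 0.1108]
orientation: [-1.506, -2.757, 0.001]
ft_force: [0.2, 0.2, -0.4]
width: 0.0
grip_force: 0.0
```

```bash
python3 - <<'E'
from h import *
s=ctrl.read_state();print(s['tool_pos'],s['ft_force'])
d=shot('wrist','w1.png');print(d['fx'],d['cx'],d['cy'],d['mount'])
from scipy.spatial.transform import Rotation as Ro
E
```

```text
[0.54579676 0.3534092  0.11079834] [ 0.24996642  0.17194119 -0.41322712]
309.70691628693146 324.6828166135902 195.7222209399374 [[-1.88767198e-04 -9.59149991e-01 -2.82897966e-01  7.12719711e-02]
 [ 9.99999875e-01 -5.01640681e-05 -4.97183884e-04  3.29412501e-04]
 [ 4.62682605e-04 -2.82898024e-01  9.59149881e-01 -1.42625508e-01]
 [ 0.00000000e+00  0.00000000e+00  0.00000000e+00  1.00000000e+00]]
```

View pics/w1.png

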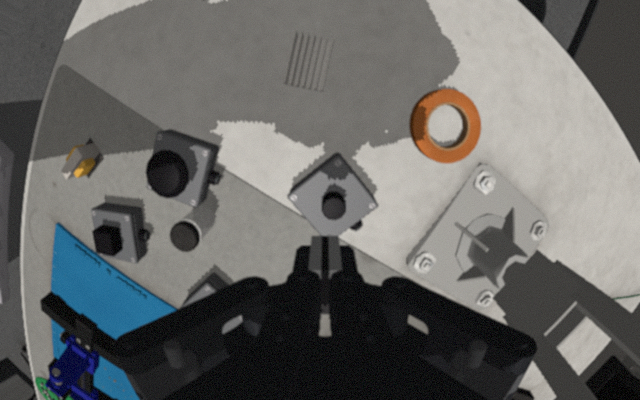

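The wrist view shows the round key top at about (333,204), just ahead of the fingertips at (325,240). The mushroom key is at (166,173) and the square key at (106,240), both clear.

```bash
cat >> h.py <<'E'
from scipy.spatial.transform import Rotation as Ro
def wray(d,s,u,v,z):
    x,y=u-d['cx'],v-d['cy'];r=np.hypot(x,y);th=r/d['fx']
    M=np.array(d['mount']);R=Ro.from_rotvec(s['orientation']).as_matrix()
    w=R@M[:3,:3]@np.array([x/r*np.sin(th),y/r*np.sin(th),np.cos(th)]);C=s['tool_pos']+R@M[:3,3]
    return (C+w*(z-C[2])/w[2]).round(4)
E
python3 - <<'E'
from h import *
d=np.load('pics/w1.npy',allow_pickle=True).item();s=ctrl.read_state()
for u,v,z in[(333,203,.044),(166,173,.049),(106,241,.044),(185,236,.049)]:print(wray(d,s,u,v,z))
E
```

```text
[0.5482 0.3599 0.044 ]
[0.4312 0.3137 0.049 ]
[0.3962 0.2176 0.044 ]
[0.4658 0.2763 0.049 ]
```

Call:
apply_moves:
  jaw: [0, 0, 0, 0, 0, 0, 0, 0]
  dp:
    - [0.008, 0.02, 0]
    - [0, 0, -0.04]
    - [0, 0, -0.06]
    - [0, 0, -0.06]
    - [0, 0, -0.05]
    - [0, 0, -0.03]
    - [0, 0, 0]
    - [0, 0, 0]
  twist: [0, 0, 0, 0, 0, 0, 0, 0]

```text
time_s: 5.48
tool_pos: [0.5472, 0.3594, 0.0513]
orientation: [-1.504, -2.758, 0.0]
ft_force: [0.3, 0.8, 0.1]
width: 0.0002
grip_force: 0.0
```

Call:
apply_moves:
  jaw: [0, 0, 0, 0, 0, 0, 0, 0, 0, 0]
  dp:
    - [0, 0, -0.004]
    - [0, 0, -0.004]
    - [0, 0, -0.004]
    - [0, 0, -0.004]
    - [0, 0, -0.004]
    - [0, 0, -0.004]
    - [0, 0, -0.004]
    - [0, 0, -0.004]
    - [0, 0, -0.004]
    - [0, 0, -0.004]
  twist: [0, 0, 0, 0, 0, 0, 0, 0, 0, 0]

```text
time_s: 6.32
tool_pos: [0.5473, 0.3594, 0.0413]
orientation: [1.504, 2.758, 0.0]
ft_force: [-0.4, 0.4, 4.6]
width: -0.0004
grip_force: 1.9
```

Call:
apply_moves:
  jaw: [0, 0, 0, 0, 0, 0]
  dp:
    - [0, 0, -0.004]
    - [0, 0, -0.004]
    - [0, 0, -0.004]
    - [0, 0, -0.004]
    - [0, 0, -0.004]
    - [0, 0, -0.004]
  twist: [0, 0, 0, 0, 0, 0]

```text
time_s: 6.82
tool_pos: [0.5473, 0.3594, 0.0352]
orientation: [-1.504, -2.758, 0.0]
ft_force: [-0.3, -0.2, 5.3]
width: 0.0001
grip_force: 2.6
```

Call:
apply_moves:
  jaw: [0, 0, 0, 0, 0, 0, 0, 0, 0, 0, 0, 0, 0, 0]
  dp:
    - [0, 0, 0.02]
    - [0, 0, 0.08]
    - [0, 0, 0.1]
    - [0, 0, 0.1]
    - [-0.078, -0.072, 0]
    - [-0.078, -0.072, 0]
    - [-0.078, -0.072, 0]
    - [-0.078, -0.072, 0]
    - [-0.078, -0.072, 0]
    - [-0.078, -0.072, 0]
    - [-0.078, -0.072, 0]
    - [-0.078, -0.072, 0]
    - [0, 0, 0]
    - [0, 0, 0]
  twist: [0, 0, 0, 0, 0, 0, 0, 0, 0, 0, 0, 0, 0, 0]

```text
time_s: 7.98
tool_pos: [0.3912, 0.215, 0.1107]
orientation: [1.504, 2.758, -0.0]
ft_force: [1.1, 0.9, -0.9]
width: 0.0003
grip_force: 0.0
```

```bash
python3 - <<'E'
from h import *
s=ctrl.read_state();print(s['tool_pos'],s['q'].round(2))
d=shot('wrist','w2.png')
E
```

```text
[0.39120139 0.21503589 0.11071009] [-0.36  0.76 -0.38  2.07  0.66  0.43 -0.69]
```

View pics/w2.png

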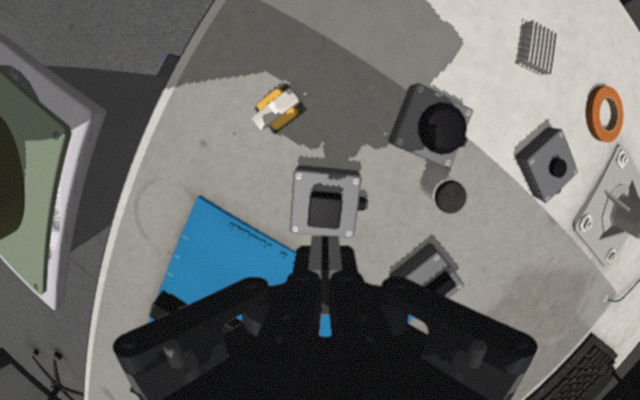

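The round key now looks low in its box at (559,166). The square key top is at about (324,210), directly under the fingertips, and the mushroom key is at (441,128).

```bash
python3 - <<'E'
from h import *
d=np.load('pics/w2.npy',allow_pickle=True).item();s=ctrl.read_state()
for u,v,z in[(324,210,.044),(442,128,.049)]:print(wray(d,s,u,v,z))
E
```

```text
[0.3921 0.2147 0.044 ]
[0.4275 0.3097 0.049 ]
```

Call:
apply_moves:
  jaw: [0, 0, 0, 0, 0, 0, 0]
  dp:
    - [0, 0.006, -0.04]
    - [0, 0, -0.06]
    - [0, 0, -0.06]
    - [0, 0, -0.05]
    - [0, 0, -0.03]
    - [0, 0, 0]
    - [0, 0, 0]
  twist: [0, 0, 0, 0, 0, 0, 0]

```text
time_s: 8.62
tool_pos: [0.3916, 0.2174, 0.0501]
orientation: [-1.503, -2.758, 0.0]
ft_force: [0.5, -0.2, 0.4]
width: -0.0001
grip_force: 0.0
```

Call:
apply_moves:
  jaw: [0, 0, 0, 0, 0, 0, 0, 0, 0, 0]
  dp:
    - [0, 0, -0.004]
    - [0, 0, -0.004]
    - [0, 0, -0.004]
    - [0, 0, -0.004]
    - [0, 0, -0.004]
    - [0, 0, -0.004]
    - [0, 0, -0.004]
    - [0, 0, -0.004]
    - [0, 0, -0.004]
    - [0, 0, -0.004]
  twist: [0, 0, 0, 0, 0, 0, 0, 0, 0, 0]

```text
time_s: 9.45
tool_pos: [0.3913, 0.2169, 0.0402]
orientation: [1.504, 2.758, 0.0]
ft_force: [-0.1, -0.7, 4.6]
width: -0.0003
grip_force: 2.0
```

Call:
apply_moves:
  jaw: [0, 0, 0, 0, 0]
  dp:
    - [0, 0, -0.004]
    - [0, 0, -0.004]
    - [0, 0, -0.004]
    - [0, 0, -0.004]
    - [0, 0, -0.004]
  twist: [0, 0, 0, 0, 0]

```text
time_s: 9.87
tool_pos: [0.3913, 0.2169, 0.0352]
orientation: [-1.504, -2.758, -0.0]
ft_force: [0.1, 0.0, 5.6]
width: 0.0001
grip_force: 2.6
```

Call:
apply_moves:
  jaw: [0, 0, 0, 0, 0, 0, 0, 0, 0, 0, 0, 0, 0, 0, 0, 0, 0]
  dp:
    - [0, 0, 0.02]
    - [0, 0, 0.08]
    - [0, 0, 0.1]
    - [0, 0, 0.1]
    - [0.037, 0.095, 0]
    - [0.037, 0.095, 0]
    - [0.037, 0.095, 0]
    - [0.037, 0.095, 0]
    - [0, 0, 0]
    - [0, 0, 0]
    - [0, 0, -0.04]
    - [0, 0, -0.06]
    - [0, 0, -0.06]
    - [0, 0, -0.04]
    - [0, 0, -0.02]
    - [0, 0, 0]
    - [0, 0, 0]
  twist: [0, 0, 0, 0, 0, 0, 0, 0, 0, 0, 0, 0, 0, 0, 0, 0, 0]

```text
time_s: 11.28
tool_pos: [0.4283, 0.3117, 0.0555]
orientation: [-1.504, -2.758, 0.0]
ft_force: [-0.7, -0.5, 1.0]
width: 0.0003
grip_force: 0.0
```

Call:
apply_moves:
  jaw: [0, 0, 0, 0, 0, 0, 0, 0, 0, 0]
  dp:
    - [0, 0, -0.004]
    - [0, 0, -0.004]
    - [0, 0, -0.004]
    - [0, 0, -0.004]
    - [0, 0, -0.004]
    - [0, 0, -0.004]
    - [0, 0, -0.004]
    - [0, 0, -0.004]
    - [0, 0, -0.004]
    - [0, 0, -0.004]
  twist: [0, 0, 0, 0, 0, 0, 0, 0, 0, 0]

```text
time_s: 12.12
tool_pos: [0.4283, 0.3119, 0.0453]
orientation: [1.504, 2.758, 0.0]
ft_force: [-0.5, -0.3, 3.9]
width: -0.0
grip_force: 2.0
```

Call:
apply_moves:
  jaw: [0, 0, 0, 0, 0]
  dp:
    - [0, 0, -0.004]
    - [0, 0, -0.004]
    - [0, 0, -0.004]
    - [0, 0, -0.004]
    - [0, 0, -0.004]
  twist: [0, 0, 0, 0, 0]

```text
time_s: 12.53
tool_pos: [0.4283, 0.3119, 0.0402]
orientation: [-1.504, -2.758, 0.0]
ft_force: [0.1, -1.3, 4.9]
width: 0.0001
grip_force: 2.6
```

Call:
apply_moves:
  jaw: [0, 0, 0, 0, 0, 0, 0, 0, 0, 0]
  dp:
    - [0, 0, 0.02]
    - [0, 0, 0.08]
    - [0, 0, 0.1]
    - [0, 0, 0.1]
    - [0, 0, 0.1]
    - [0, 0, 0.1]
    - [0, 0, 0.1]
    - [0, 0, 0]
    - [0, 0, 0]
    - [0, 0, 0]
  twist: [0, 0, 0, 0, 0, 0, 0, 0, 0, 0]

```text
time_s: 13.37
tool_pos: [0.4282, 0.3115, 0.1898]
orientation: [-1.504, -2.758, 0.001]
ft_force: [-0.3, -0.2, 0.1]
width: -0.0001
grip_force: 0.0
```

```bash
python3 - <<'E'
from h import *
s=ctrl.read_state();print(s['tool_pos'],s['ft_force'])
d=shot('wrist','w3.png')
E
```

```text
[0.42816509 0.3115327  0.18983682] [-0.301203   -0.2122157   0.13482514]
```

View pics/w3.png

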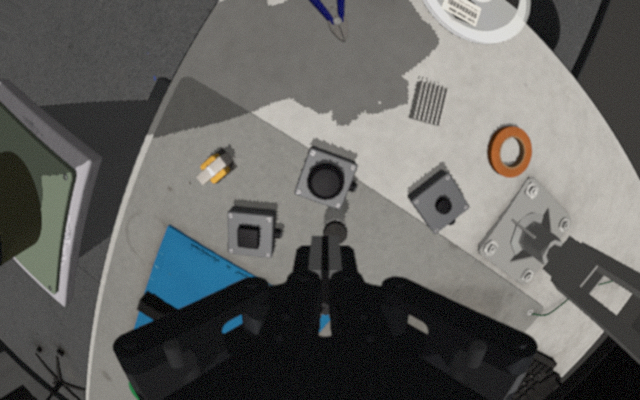

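The mushroom (325,181), square (248,236) and round (444,204) keys are all pressed in. The boxes and bystanders are in place, and the tool touches nothing.

```bash
python3 -c "
from bench import ctrl
print(ctrl.job_done())"
```

```text
the job is handed in; nothing more can be done
None
```

I pressed the round, square and mushroom keys in that order, each about 9 mm in by fingertip height with under 6 N measured at the end of each press; I kept clear of the bar box and handed the job in at about 13.4 s, but the hand-in gave no verdict.

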